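# Start the lamp with its pull knob

### The job

Only one of the two sockets on the lamp console holds a glass lamp; the other has a low plug in it. Pull the knob that belongs to the lamp's socket (the knob next to the lamp) straight up to its stop, hold it there for a second, then let go so that it rests fully down again. Leave the other knob and the lamp alone.

Things in the scene. Friction and masses are not known exactly. Their poses are not given: they have to be found in the camera images.
- console: Grey lamp console fixed on the bench, 100 x 360 mm, flat top 50 mm up. Origin: centre of its underside; x to its back, y to its left along its length, z up. The knobs stand on top at y = +55 and -55 mm, 110 mm apart; 100 mm outward of each, at y = +155 and -155 mm, is its own socket, a ring 12 mm high, joined to it by a black line.
- knob_left_head (a point): Black round pull knob, the left (+y) one seen by the robot. Point: centre of its head, 77 mm above the bench at rest. Head 30 mm across, 26 mm high (13 mm above and below the point), its underside 14 mm above the console's top, on a 12 mm stem. It slides straight up 15 mm to a stop against a spring (4 N at rest, 10 N at the stop) that takes it down again when let go. Axes as the console's.
- knob_right_head (a point): Black round pull knob, the right (-y) one seen by the robot. Point: centre of its head, 77 mm above the bench at rest. Head 30 mm across, 26 mm high (13 mm above and below the point), its underside 14 mm above the console's top, on a 12 mm stem. It slides straight up 15 mm to a stop against a spring (4 N at rest, 10 N at the stop) that takes it down again when let go. Axes as the console's.
- lamp_center (a point): Clear glass lamp with a black base, 38 mm across, 140 mm tall, upright and loose in one of the console's two sockets. Point: its centre, 70 mm above its foot, 120 mm above the bench. It stands 100 mm from its own knob and 210 mm from the other knob; a dark grey plug 37 mm across and 22 mm high sits in the other socket.
Not all that is in view belongs to the job. What is shaped like the part that bears lamp_center but pink or purple is not meant.

How it is judged:
On the way:
1. the knob next to the lamp is held pulled out, at least 10 mm up, for half a second (((height (world z) of knob_left_head above 0.087 m and horizontal distance between lamp_center and knob_left_head below 0.13 m) or (height (world z) of knob_right_head above 0.087 m and horizontal distance between lamp_center and knob_right_head below 0.13 m))), for 0.5 s.
At the end, for the whole second after the job is handed in: both knobs are fully down again (within 3 mm), and the lamp stands upright in its socket (within 10 degrees and 15 mm of where it was) (height (world z) of each of knob_left_head, knob_right_head below 0.08 m and angle between lamp_center's own z axis and vertical below 0.17 rad and distance of lamp_center from where it was at the start of the episode below 0.015 m); the robot touches nothing.
It fails at once if the knob that is not next to the lamp is pulled up by more than 5 mm ((height (world z) of knob_left_head above 0.082 m and horizontal distance between lamp_center and knob_left_head above 0.16 m) or (height (world z) of knob_right_head above 0.082 m and horizontal distance between lamp_center and knob_right_head above 0.16 m)).
It fails at once if the lamp is tipped by more than 15 degrees or moved by more than 20 mm (angle between lamp_center's own z axis and vertical above 0.26 rad or distance of lamp_center from where it was at the start of the episode above 0.02 m).
It also fails if it takes over 35 s, if anything falls off the work surface, if the arm or the gripper's body presses on something with over 40 N, if the wrist force passes 120 N, or if a joint passes its speed limit or range.

### The arm

A 6-joint arm with a two-finger parallel gripper is mounted at the origin on a cart in front of the work surface, level with it; the furniture and walls round the work are solid. World frame = base frame: x ahead of the robot, y to its left, z up, the work surface at z = 0. Lengths are in m, angles in rad, forces in N, time in s.
With the tool pointing down it reaches from about 0.35 to 0.975 m from the base axis. Payload 17.4 kg.
Tool frame: the origin (TCP) lies between the finger pads; the fingertips stand 25 mm ahead of it and the grasp point (between the pads) lies 6 mm ahead of it; x points along the fingers, y is the direction in which the jaws open and shut, and the axes are right-handed (so a half turn about x gives the same grasp; the last joint's range is limited). The gripper opens to 85 mm and grips with 20 to 120 N. Pads are 22 mm wide; open, the fingers measure 114 mm over their backs; the gripper's body (76 mm by 85 mm) begins 54 mm behind the grasp point. The pads swing forward as they close: fully open they stand 13 mm farther back than shut.
Start: joints at [-1.214, 0.116, 1.442, -0, 1.584, -0.038], TCP at [0.26, -0.623, 0.256] pointing down, gripper open.
Joint ranges: [-2.83, 2.83], [-0.83, 2.19], [0.07, 2.5], [-1.14, 4.28], [0.01, 3], [-2.97, 2.97]. Speed limits (rad/s): [1.89, 1.89, 2.22, 3.14, 3.14, 3.14].

### API

Orientations are given as [roll, pitch, yaw] about the fixed x, y, z axes, in that order (R = Rz(yaw) Ry(pitch) Rx(roll)).
In Python, from plant import ctrl gives the robot as it stands. The module is installed in compiled form; this text tells all that it offers.
- The arm moves only by the tool move_arm, never from a script. Its argument "series" is a list of rows, each an object of numbers: "dx", "dy", "dz": the shift along the tool's x, y, z in mm; "rx", "ry", "rz": the turn, a rotation vector about the tool's x, y, z in degrees. In form: [{"dx": .., "dy": .., "dz": .., "rx": .., "ry": .., "rz": ..}, ...]. A call has 1 to 12 rows; each row shifts and turns the pose as measured when the row begins, along the tool's axes as they then stand; what a row does not reach is not made up. A row lasts 1/12 s, in which the tool goes at most 41.7 mm and 7.16 degrees, less where a joint would pass 70% of its speed; a pose out of reach is approached as far as the arm can. A call is refused whole if a number of a shift passes 41.7 or a number of a turn 7.16, either way. A call with a gripper value outside its range is refused whole. "hand" is the opening, from -1 (shut) to 1 (fully open), set as the call begins (left out, the last holds). The fingers move at their own pace and stop on an object; "squeeze" is the grip in N (left out, the last holds). Time passes only in rows, so rows that do not move let the fingers close. It gives the time, the measured TCP pose, the force and the opening at its end, in the units of the state.
- ctrl.observe(): the state, without advancing time (a new reading comes with each control period).
- ctrl.grab_frame(name): name is "scene" or "top"; returns a dict with "image" (384x512x3 uint8, red, green, blue), "K" (3x3 intrinsics, pixels), "rvec" (rotation vector, rad) and "tvec" (3), from world to camera coordinates, as OpenCV has them. Camera axes: x right, y down, z forward; pixel columns grow to the right and rows downward; lengths in m; the calibration is good to about 2 mm. A picture is of the moment at which its call begins. There is no depth.
- ctrl.finish_job(): hands the job in, once; it reports no verdict.
The state is a dict: "time": time; "joints": joint angles; "joint_velocities": joint speeds; "joint_torque": joint torques, N m; "position": TCP position; "eef_rot": TCP orientation; "force": force on the tool from outside, world axes, zero at the start; "ft_torque": the same for the moment, N m; "gripper_width": finger opening in m.
Only numpy, scipy, OpenCV 4.12 (cv2) and the standard library are available. Lean on these libraries where they do the work, as an engineer would, in place of code of your own. Each camera call takes 0.05 s, during which the arm holds its last target. There are 200 camera calls.

## Working session

There is one attempt and no reset: what is moved stays moved. The work goes in short steps, Python scripts to look and compute and a tool call to move; the robot and the scene stay as the last step left them, time stands still between calls to the robot, and variables do not carry over. Pictures are saved under pics/ and viewed, about 8 in all and at most 12, crops included, and the job is handed in when it is done.

Besides the shell and the picture viewer there is one more tool, called as a command line: name --argument value ..., lists and objects as JSON in quotes. move_arm: Moves the arm, as the interface text tells. Its arguments: {"type":"object","properties":{"series":{"type":"array","items":{"type":"object","properties":{"dx":{"type":"number"},"dy":{"type":"number"},"dz":{"type":"number"},"rx":{"type":"number"},"ry":{"type":"number"},"rz":{"type":"number"}}}},"hand":{"type":"number"},"squeeze":{"type":"number"}},"required":["series"]}

```bash
mkdir -p pics; python3 - <<'E'
from plant import ctrl
import cv2,pickle,numpy as np
print(ctrl.observe())
d={}
for n in("scene","top"):
    f=ctrl.grab_frame(n);d[n]=f
    cv2.imwrite(f"pics/{n}0.png",f["image"][:,:,::-1])
    R=cv2.Rodrigues(np.array(f["rvec"]))[0];print(n,-R.T@np.array(f["tvec"]).ravel(),R[2])
pickle.dump(d,open("f0.pkl","wb"))
E
```

```text
{'time': 0.0, 'joints': array([-1.21381711e+00,  1.16487047e-01,  1.44231528e+00, -2.66793501e-05,
        1.58400388e+00, -3.78106346e-02]), 'joint_velocities': array([-1.98694617e-05,  4.41034229e-05, -1.10488332e-03, -1.06686767e-03,
       -6.60630551e-04,  1.56665147e-03]), 'joint_torque': array([-4.95724787e-03, -7.31989646e+01, -6.32514381e+01, -5.73342095e-04,
        5.87813352e-03,  4.35046798e-05]), 'position': array([ 0.25953034, -0.6229176 ,  0.25553039]), 'eef_rot': array([-1.5866276 ,  1.56958248,  1.94975458]), 'force': array([-0.53689036,  0.57389427, -0.18515408]), 'ft_torque': array([ 0.00318602,  0.003124  , -0.02054862]), 'gripper_width': 0.08496297412534629}
scene [ 0.02683556 -0.63314521  0.45875431] [ 0.51222003  0.75367641 -0.41182825]
top [0.307444   0.01941379 0.93213393] [ 0.15184723  0.02221419 -0.98815431]
```

View pics/scene0.png

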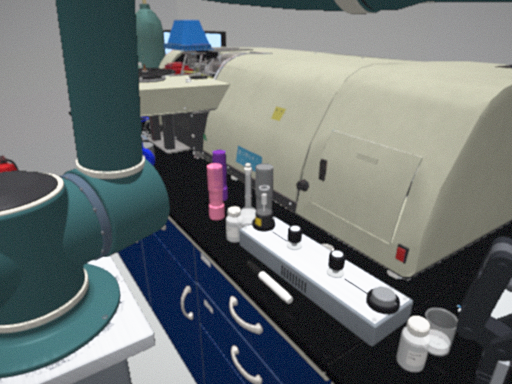

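View pics/top0.png

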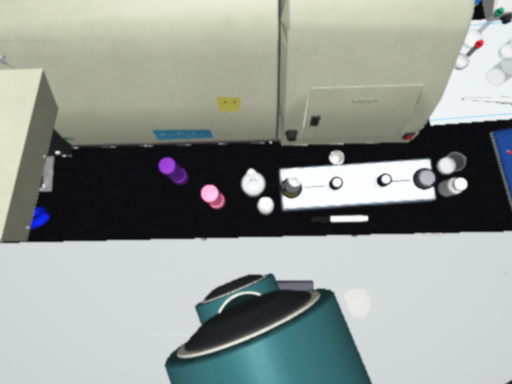

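```bash
cat >h.py <<'E'
import cv2,numpy as np
def ray(f,u,v,z):
    R=cv2.Rodrigues(np.array(f["rvec"],float))[0];t=np.array(f["tvec"],float).ravel()
    c=-R.T@t;d=R.T@np.linalg.inv(f["K"])@[u,v,1];return c+d*(z-c[2])/d[2]
def proj(f,p): return cv2.projectPoints(np.array(p,float).reshape(-1,1,3),np.array(f["rvec"],float),np.array(f["tvec"],float),np.array(f["K"],float),None)[0].reshape(-1,2)
E
python3 - <<'E'
import pickle,cv2,numpy as np
from h import *
d=pickle.load(open("f0.pkl","rb"))
a=d["scene"]["image"][140:330,200:420];b=d["top"]["image"][140:220,265:475]
a=cv2.resize(a,(660,int(190*3)),interpolation=2);b=cv2.resize(b,(800,305),interpolation=2)
cv2.imwrite("pics/a.png",a[:,:,::-1]);cv2.imwrite("pics/b.png",b[:,:,::-1])
t=d["top"]
for n,uv,z in[("L",(336,183),.09),("R",(385,180),.09),("lamp",(290,187),.1),("plug",(425,178),.07)]:print(n,ray(t,*uv,z))
for n,uv in[("L",(295,229)),("R",(337,254))]:print(n,ray(d["scene"],*uv,.09))
E
```

```text
L [ 0.44768639 -0.14384551  0.09      ]
R [ 0.45159917 -0.25357435  0.09      ]
lamp [ 0.43970786 -0.03959312  0.1       ]
plug [ 0.4572352  -0.35130526  0.07      ]
L [ 0.4473559  -0.15020936  0.09      ]
R [ 0.45268489 -0.25813437  0.09      ]
```

View pics/a.png

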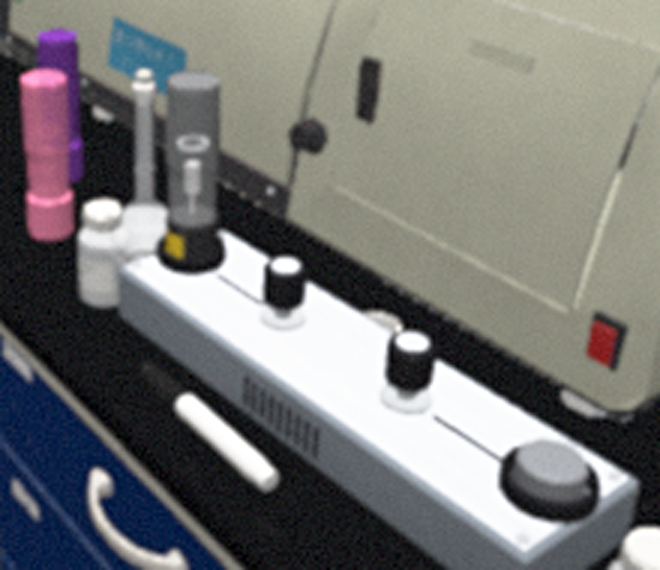

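View pics/b.png

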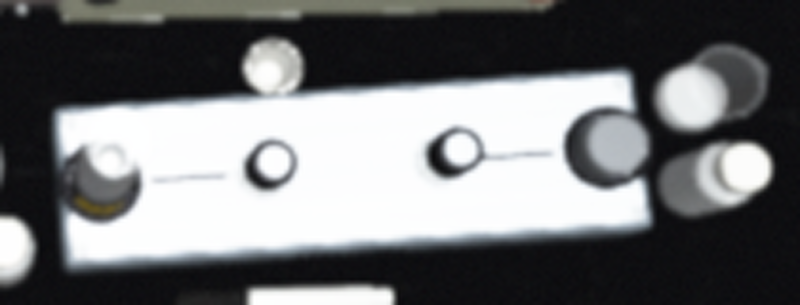

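```bash
cat >>h.py <<'E'
from scipy.spatial.transform import Rotation as Ro
def go(s,p,yaw=None):
    R=Ro.from_euler("xyz",s["eef_rot"]).as_matrix()
    print("t",s["time"],"pos",s["position"].round(4),"F",s["force"].round(1),"w",s["gripper_width"].round(4))
    print("axes x,y,z (cols)\n",R.round(3)); print("tool delta mm",(R.T@(np.array(p)-s["position"])*1000).round(1))
    if yaw is not None:
        y=np.array([np.cos(yaw),np.sin(yaw),0]); 
        if y@R[:,1]<0: y=-y
        x=np.array([0,0,-1.]);T=np.c_[x,y,np.cross(x,y)]
        print("rotvec deg",np.degrees(Ro.from_matrix(R.T@T).as_rotvec()).round(2))
E
python3 -c "
from h import *
from plant import ctrl
go(ctrl.observe(),[.448,-.148,.256],np.radians(2.5))"
```

```text
Traceback (most recent call last):
  File "h.py", line 9, in go
    print("t",s["time"],"pos",s["position"].round(4),"F",s["force"].round(1),"w",s["gripper_width"].round(4))
                                                                                 ^^^^^^^^^^^^^^^^^^^^^^^^
AttributeError: 'float' object has no attribute 'round'
```

```bash
sed -i 's/s\["gripper_width"\].round(4)/round(s["gripper_width"],4)/' h.py
python3 -c "
from h import *
from plant import ctrl
go(ctrl.observe(),[.448,-.148,.256],np.radians(2.5))"
```

```text
t 0.1 pos [ 0.2596 -0.6229  0.2556] F [-0.6 -0.2  0.2] w 0.0856
axes x,y,z (cols)
 [[-0.     0.385 -0.923]
 [ 0.001 -0.923 -0.385]
 [-1.    -0.001 -0.   ]]
tool delta mm [   0.  -365.9 -356.6]
rotvec deg [-6.988e+01 -4.000e-02  5.000e-02]
```

move_arm --series '[{"dy": -28,"dz": -27.3},{"dy": -28,"dz": -27.3},{"dy": -28,"dz": -27.3},{"dy": -28,"dz": -27.3},{"dy": -28,"dz": -27.3},{"dy": -28,"dz": -27.3},{"dy": -28,"dz": -27.3},{"dy": -28,"dz": -27.3},{"dy": -28,"dz": -27.3},{"dy": -28,"dz": -27.3},{"dy": -28,"dz": -27.3},{"dy": 0,"dz": 0}]' --hand 0.3 --squeeze 60

```text
invalid input at $.series[0]: expected keys dx, dy, dz, rx, ry, rz
```

move_arm --series '[{"rx": -7},{"rx": -7},{"rx": -7},{"rx": -7},{"rx": -7},{"rx": -7},{"rx": -7},{"rx": -7},{"rx": -7},{"rx": -7},{}]'

```text
invalid input at $.series[0]: expected keys dx, dy, dz, rx, ry, rz
```

```bash

python3 -c "
from h import *
from plant import ctrl
go(ctrl.observe(),[.448,-.148,.256],np.radians(2.5))"
```

```text
t 0.1 pos [ 0.2596 -0.6229  0.2556] F [-0.6 -0.2  0.2] w 0.0856
axes x,y,z (cols)
 [[-0.     0.385 -0.923]
 [ 0.001 -0.923 -0.385]
 [-1.    -0.001 -0.   ]]
tool delta mm [   0.  -365.9 -356.6]
rotvec deg [-6.988e+01 -4.000e-02  5.000e-02]
```

All six keys are required.

move_arm --series '[{"dx": 0,"dy": -28,"dz": -27.3,"rx": 0,"ry": 0,"rz": 0},{"dx": 0,"dy": -28,"dz": -27.3,"rx": 0,"ry": 0,"rz": 0},{"dx": 0,"dy": -28,"dz": -27.3,"rx": 0,"ry": 0,"rz": 0},{"dx": 0,"dy": -28,"dz": -27.3,"rx": 0,"ry": 0,"rz": 0},{"dx": 0,"dy": -28,"dz": -27.3,"rx": 0,"ry": 0,"rz": 0},{"dx": 0,"dy": -28,"dz": -27.3,"rx": 0,"ry": 0,"rz": 0},{"dx": 0,"dy": -28,"dz": -27.3,"rx": 0,"ry": 0,"rz": 0},{"dx": 0,"dy": -28,"dz": -27.3,"rx": 0,"ry": 0,"rz": 0},{"dx": 0,"dy": -28,"dz": -27.3,"rx": 0,"ry": 0,"rz": 0},{"dx": 0,"dy": -28,"dz": -27.3,"rx": 0,"ry": 0,"rz": 0},{"dx": 0,"dy": -28,"dz": -27.3,"rx": 0,"ry": 0,"rz": 0},{"dx": 0,"dy": 0,"dz": 0,"rx": 0,"ry": 0,"rz": 0}]' --hand 0.3 --squeeze 60

```text
time: 1.1
position: [0.4209, -0.2058, 0.2502]
eef_rot: [-1.547, 1.561, 1.984]
force: [-0.7, 0.4, 0.1]
gripper_width: 0.0556
```

move_arm --series '[{"dx": 0,"dy": 0,"dz": 0,"rx": -7,"ry": 0,"rz": 0},{"dx": 0,"dy": 0,"dz": 0,"rx": -7,"ry": 0,"rz": 0},{"dx": 0,"dy": 0,"dz": 0,"rx": -7,"ry": 0,"rz": 0},{"dx": 0,"dy": 0,"dz": 0,"rx": -7,"ry": 0,"rz": 0},{"dx": 0,"dy": 0,"dz": 0,"rx": -7,"ry": 0,"rz": 0},{"dx": 0,"dy": 0,"dz": 0,"rx": -7,"ry": 0,"rz": 0},{"dx": 0,"dy": 0,"dz": 0,"rx": -7,"ry": 0,"rz": 0},{"dx": 0,"dy": 0,"dz": 0,"rx": -7,"ry": 0,"rz": 0},{"dx": 0,"dy": 0,"dz": 0,"rx": -7,"ry": 0,"rz": 0},{"dx": 0,"dy": 0,"dz": 0,"rx": -7,"ry": 0,"rz": 0},{"dx": 0,"dy": 0,"dz": 0,"rx": 0,"ry": 0,"rz": 0}]'

```text
time: 2.02
position: [0.4211, -0.2014, 0.2477]
eef_rot: [-2.625, 1.558, 2.162]
force: [-0.4, -0.3, 0.6]
gripper_width: 0.0556
```

```bash

python3 -c "
from h import *
from plant import ctrl
go(ctrl.observe(),[.448,-.148,.256],np.radians(2.5))"
```

```text
t 2.0167 pos [ 0.4211 -0.2014  0.2477] F [-0.4 -0.3  0.6] w 0.0556
axes x,y,z (cols)
 [[-0.007  0.997  0.074]
 [ 0.011  0.074 -0.997]
 [-1.    -0.006 -0.011]]
tool delta mm [ -7.9  30.7 -51.3]
rotvec deg [ 1.77 -0.63  0.37]
```

move_arm --series '[{"dx": 0,"dy": 15.5,"dz": -26,"rx": 1.8,"ry": -0.6,"rz": 0.4},{"dx": 0,"dy": 15.5,"dz": -26,"rx": 0,"ry": 0,"rz": 0},{"dx": 30,"dy": 0,"dz": 0,"rx": 0,"ry": 0,"rz": 0},{"dx": 30,"dy": 0,"dz": 0,"rx": 0,"ry": 0,"rz": 0},{"dx": 28,"dy": 0,"dz": 0,"rx": 0,"ry": 0,"rz": 0},{"dx": 0,"dy": 0,"dz": 0,"rx": 0,"ry": 0,"rz": 0},{"dx": 0,"dy": 0,"dz": 0,"rx": 0,"ry": 0,"rz": 0}]'

```text
time: 2.6
position: [0.4502, -0.1457, 0.1578]
eef_rot: [1.335, 1.568, -0.225]
force: [0.4, -0.7, 1.9]
gripper_width: 0.0551
```

```bash

python3 -c "
from h import *
from plant import ctrl
go(ctrl.observe(),[.448,-.148,.081],np.radians(2.5))
f=ctrl.grab_frame('scene');g=ctrl.grab_frame('top')
im=cv2.resize(f['image'][140:330,200:420],None,fx=2.5,fy=2.5,interpolation=2)
jm=cv2.resize(g['image'][110:230,265:485],None,fx=2.5,fy=2.5,interpolation=2)
cv2.imwrite('pics/c.png',np.vstack([im[:300],jm])[:,:,::-1])"
```

```text
t 2.6 pos [ 0.4502 -0.1457  0.1578] F [ 0.4 -0.7  1.9] w 0.0551
axes x,y,z (cols)
 [[ 0.003  1.     0.011]
 [-0.001  0.011 -1.   ]
 [-1.     0.003  0.001]]
tool delta mm [76.8 -2.4  2.2]
rotvec deg [-1.87  0.04 -0.14]
```

View pics/c.png

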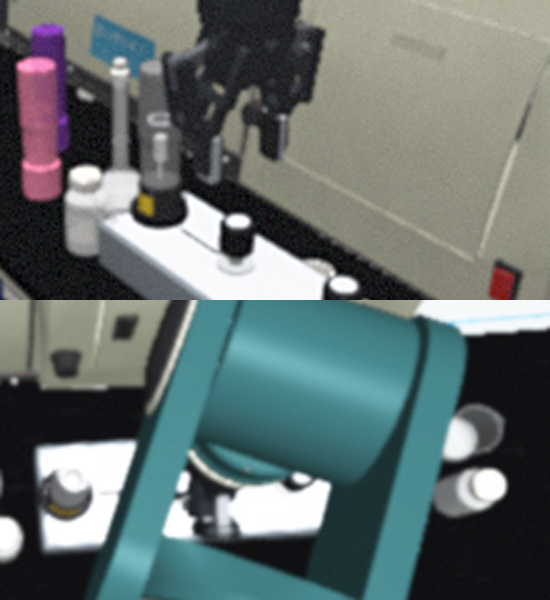

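Scene view: the fingertips, crop (210,178) and (272,155), straddle the left knob's column (237,225), and the lamp at (158,180) is clear of the fingers. I'm descending.

move_arm --series '[{"dx": 0,"dy": -2.4,"dz": 2.2,"rx": -1.9,"ry": 0,"rz": 0},{"dx": 20,"dy": 0,"dz": 0,"rx": 0,"ry": 0,"rz": 0},{"dx": 20,"dy": 0,"dz": 0,"rx": 0,"ry": 0,"rz": 0},{"dx": 0,"dy": 0,"dz": 0,"rx": 0,"ry": 0,"rz": 0},{"dx": 0,"dy": 0,"dz": 0,"rx": 0,"ry": 0,"rz": 0}]'

```text
time: 3.12
position: [0.4515, -0.1506, 0.1278]
eef_rot: [1.176, 1.555, -0.355]
force: [-0.6, -0.5, 1.0]
gripper_width: 0.0559
```

```bash

python3 -c "
from h import *
from plant import ctrl
go(ctrl.observe(),[.448,-.148,.081],np.radians(2.5))
f=ctrl.grab_frame('scene')
im=cv2.resize(f['image'][180:280,240:370],None,fx=5,fy=5,interpolation=2)
cv2.imwrite('pics/d.png',im[:,:,::-1])"
```

```text
t 3.1167 pos [ 0.4515 -0.1506  0.1278] F [-0.6 -0.5  1. ] w 0.0559
axes x,y,z (cols)
 [[ 0.015  0.999  0.04 ]
 [-0.005  0.04  -0.999]
 [-1.     0.014  0.006]]
tool delta mm [46.8 -4.  -3. ]
rotvec deg [-0.19  0.34 -0.82]
```

View pics/d.png

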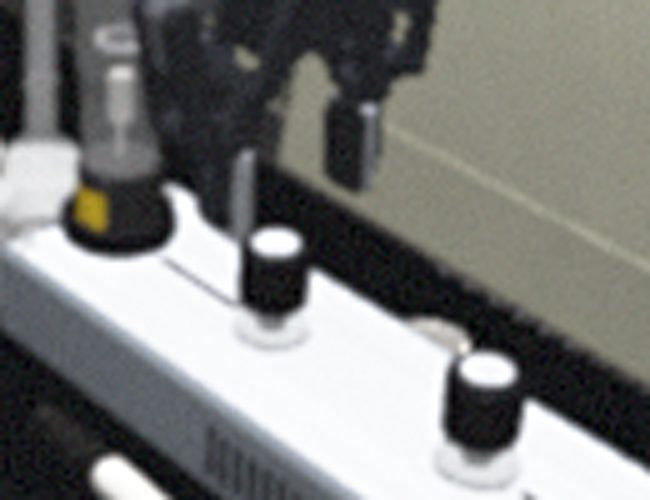

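move_arm --series '[{"dx": 0,"dy": -4,"dz": -3,"rx": 0,"ry": 0.3,"rz": -0.8},{"dx": 12,"dy": 0,"dz": 0,"rx": 0,"ry": 0,"rz": 0},{"dx": 0,"dy": 0,"dz": 0,"rx": 0,"ry": 0,"rz": 0},{"dx": 0,"dy": 0,"dz": 0,"rx": 0,"ry": 0,"rz": 0}]'

```text
time: 3.5
position: [0.4484, -0.1481, 0.1194]
eef_rot: [1.008, 1.566, -0.523]
force: [-0.5, 0.6, 0.4]
gripper_width: 0.0557
```

```bash

python3 -c "
from h import *
from plant import ctrl
go(ctrl.observe(),[.448,-.148,.081],np.radians(2.5))"
```

```text
t 3.5 pos [ 0.4484 -0.1481  0.1194] F [-0.5  0.6  0.4] w 0.0557
axes x,y,z (cols)
 [[ 0.004  0.999  0.039]
 [-0.002  0.039 -0.999]
 [-1.     0.004  0.002]]
tool delta mm [38.4 -0.5 -0.2]
rotvec deg [-0.25  0.14 -0.21]
```

move_arm --series '[{"dx": 10,"dy": 0,"dz": 0,"rx": 0,"ry": 0.1,"rz": -0.2},{"dx": 10,"dy": 0,"dz": 0,"rx": 0,"ry": 0,"rz": 0},{"dx": 10,"dy": 0,"dz": 0,"rx": 0,"ry": 0,"rz": 0},{"dx": 10,"dy": 0,"dz": 0,"rx": 0,"ry": 0,"rz": 0},{"dx": 0,"dy": 0,"dz": 0,"rx": 0,"ry": 0,"rz": 0},{"dx": 0,"dy": 0,"dz": 0,"rx": 0,"ry": 0,"rz": 0}]'

```text
time: 4.0
position: [0.4479, -0.1479, 0.0741]
eef_rot: [-1.723, 1.569, 3.029]
force: [-0.4, 0.3, -0.4]
gripper_width: 0.0555
```

```bash

python3 -c "
from h import *
from plant import ctrl
go(ctrl.observe(),[.448,-.148,.081],np.radians(2.5))
f=ctrl.grab_frame('scene')
im=cv2.resize(f['image'][180:280,240:370],None,fx=5,fy=5,interpolation=2)
cv2.imwrite('pics/e.png',im[:,:,::-1])"
```

```text
t 4.0 pos [ 0.4479 -0.1479  0.0741] F [-0.4  0.3 -0.4] w 0.0555
axes x,y,z (cols)
 [[-0.002  0.999  0.039]
 [ 0.     0.039 -0.999]
 [-1.    -0.002 -0.   ]]
tool delta mm [-6.9  0.1  0.1]
rotvec deg [-0.25 -0.01  0.09]
```

View pics/e.png

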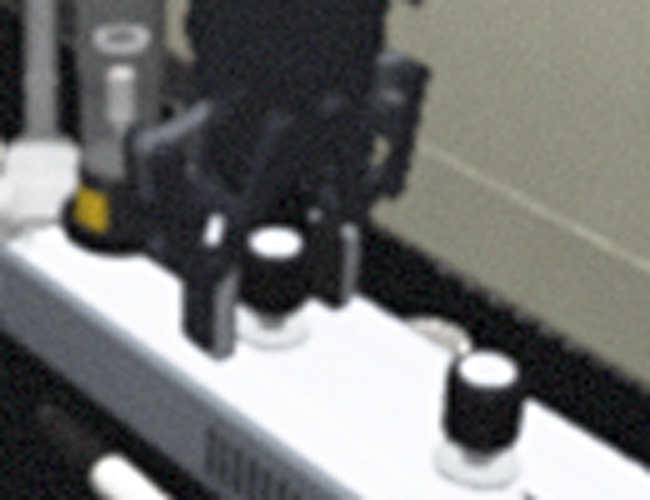

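Knob (275,270) is between the fingers (215,310) and (345,265). I'm slightly low, so I'll raise about 8 mm and close.

move_arm --series '[{"dx": -8,"dy": 0,"dz": 0,"rx": 0,"ry": 0,"rz": 0},{"dx": 0,"dy": 0,"dz": 0,"rx": 0,"ry": 0,"rz": 0}]'

```text
time: 4.22
position: [0.4479, -0.1479, 0.0829]
eef_rot: [-1.783, 1.569, 2.969]
force: [0.6, -0.2, 1.8]
gripper_width: 0.0555
```

move_arm --series '[{"dx": 0,"dy": 0,"dz": 0,"rx": 0,"ry": 0,"rz": 0},{"dx": 0,"dy": 0,"dz": 0,"rx": 0,"ry": 0,"rz": 0},{"dx": 0,"dy": 0,"dz": 0,"rx": 0,"ry": 0,"rz": 0},{"dx": 0,"dy": 0,"dz": 0,"rx": 0,"ry": 0,"rz": 0},{"dx": 0,"dy": 0,"dz": 0,"rx": 0,"ry": 0,"rz": 0},{"dx": 0,"dy": 0,"dz": 0,"rx": 0,"ry": 0,"rz": 0},{"dx": 0,"dy": 0,"dz": 0,"rx": 0,"ry": 0,"rz": 0}]' --hand -1 --squeeze 60

```text
time: 4.8
position: [0.4502, -0.148, 0.0855]
eef_rot: [1.369, 1.565, -0.162]
force: [3.1, -0.5, -4.4]
gripper_width: 0.0276
```

move_arm --series '[{"dx": -4,"dy": 0,"dz": 0,"rx": 0,"ry": 0,"rz": 0},{"dx": -4,"dy": 0,"dz": 0,"rx": 0,"ry": 0,"rz": 0},{"dx": 0,"dy": 0,"dz": 0,"rx": 0,"ry": 0,"rz": 0}]'

```text
time: 5.05
position: [0.4502, -0.148, 0.093]
eef_rot: [1.387, 1.565, -0.144]
force: [3.7, -0.9, -7.8]
gripper_width: 0.0282
```

```bash

python3 -c "
from h import *
from plant import ctrl
go(ctrl.observe(),[.448,-.148,.098],np.radians(2.5))
f=ctrl.grab_frame('scene')
im=cv2.resize(f['image'][180:280,240:370],None,fx=5,fy=5,interpolation=2)
cv2.imwrite('pics/f.png',im[:,:,::-1])"
```

```text
t 5.05 pos [ 0.4502 -0.148   0.093 ] F [ 3.7 -0.9 -7.8] w 0.0282
axes x,y,z (cols)
 [[ 0.005  0.999  0.039]
 [-0.001  0.039 -0.999]
 [-1.     0.005  0.001]]
tool delta mm [-5.  -2.1 -0.1]
rotvec deg [-0.24  0.06 -0.31]
```

View pics/f.png

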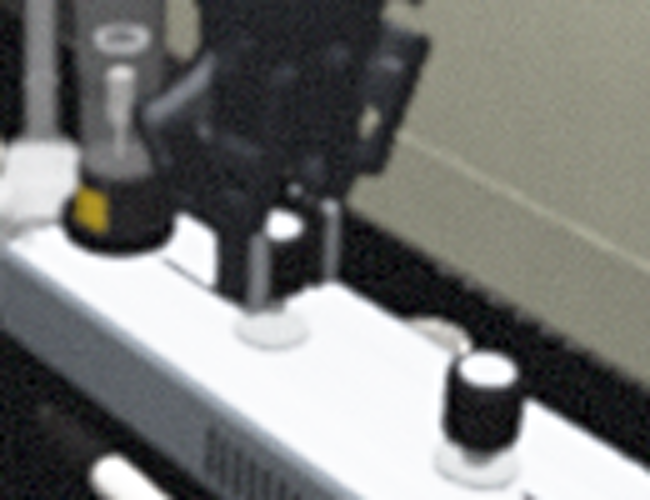

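The knob is up with the gripper: cap now at (285,222), 4.4 → 7.8 N, about 8–9 mm. I'll continue to the stop.

move_arm --series '[{"dx": -3,"dy": 0,"dz": 0,"rx": 0,"ry": 0,"rz": 0},{"dx": -3,"dy": 0,"dz": 0,"rx": 0,"ry": 0,"rz": 0},{"dx": 0,"dy": 0,"dz": 0,"rx": 0,"ry": 0,"rz": 0}]'

```text
time: 5.35
position: [0.4501, -0.148, 0.0975]
eef_rot: [1.408, 1.565, -0.124]
force: [6.3, -0.8, -8.6]
gripper_width: 0.0279
```

move_arm --series '[{"dx": -1.5,"dy": 0,"dz": 0,"rx": 0,"ry": 0,"rz": 0},{"dx": 0,"dy": 0,"dz": 0,"rx": 0,"ry": 0,"rz": 0}]'

```text
time: 5.52
position: [0.4501, -0.148, 0.0979]
eef_rot: [1.412, 1.565, -0.119]
force: [6.1, -2.2, -9.5]
gripper_width: 0.0279
```

move_arm --series '[{"dx": -2.5,"dy": 0,"dz": 0,"rx": 0,"ry": 0,"rz": 0},{"dx": -2.5,"dy": 0,"dz": 0,"rx": 0,"ry": 0,"rz": 0},{"dx": -1,"dy": 0,"dz": 0,"rx": 0,"ry": 0,"rz": 0}]'

```text
time: 5.77
position: [0.45, -0.1479, 0.1003]
eef_rot: [1.458, 1.565, -0.074]
force: [12.2, -3.6, -13.9]
gripper_width: 0.0278
```

```bash

python3 -c "
from h import *
from plant import ctrl
go(ctrl.observe(),[.448,-.148,.098],np.radians(2.5))
f=ctrl.grab_frame('scene')
im=cv2.resize(f['image'][180:280,240:370],None,fx=5,fy=5,interpolation=2)
cv2.imwrite('pics/g.png',im[:,:,::-1])
for z in (.09,.098,.1,.105): print(z,(proj(f,[[.448,-.148,z]])-[240,180])*5)"
```

```text
t 5.7667 pos [ 0.45   -0.1479  0.1003] F [ 12.2  -3.6 -13.9] w 0.0278
axes x,y,z (cols)
 [[ 0.006  0.999  0.039]
 [-0.     0.039 -0.999]
 [-1.     0.006  0.001]]
tool delta mm [ 2.3 -2.  -0. ]
rotvec deg [-0.26  0.04 -0.32]
0.09 [[272.6615041 242.1791745]]
0.098 [[273.55366451 224.33271336]]
0.1 [[273.77796441 219.84589744]]
0.105 [[274.34093755 208.58438187]]
```

View pics/g.png

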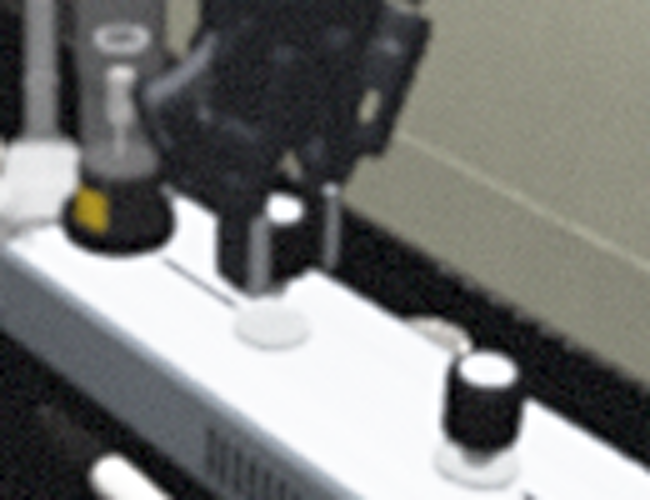

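Cap at (287,208) matches z≈0.105 m, and 13.9 N exceeds the 10 N spring, so the knob is at its stop. I'll hold, then release.

move_arm --series '[{"dx": 0,"dy": 0,"dz": 0,"rx": 0,"ry": 0,"rz": 0},{"dx": 0,"dy": 0,"dz": 0,"rx": 0,"ry": 0,"rz": 0},{"dx": 0,"dy": 0,"dz": 0,"rx": 0,"ry": 0,"rz": 0},{"dx": 0,"dy": 0,"dz": 0,"rx": 0,"ry": 0,"rz": 0},{"dx": 0,"dy": 0,"dz": 0,"rx": 0,"ry": 0,"rz": 0},{"dx": 0,"dy": 0,"dz": 0,"rx": 0,"ry": 0,"rz": 0},{"dx": 0,"dy": 0,"dz": 0,"rx": 0,"ry": 0,"rz": 0},{"dx": 0,"dy": 0,"dz": 0,"rx": 0,"ry": 0,"rz": 0},{"dx": 0,"dy": 0,"dz": 0,"rx": 0,"ry": 0,"rz": 0},{"dx": 0,"dy": 0,"dz": 0,"rx": 0,"ry": 0,"rz": 0},{"dx": 0,"dy": 0,"dz": 0,"rx": 0,"ry": 0,"rz": 0},{"dx": 0,"dy": 0,"dz": 0,"rx": 0,"ry": 0,"rz": 0}]'

```text
time: 6.82
position: [0.4501, -0.148, 0.0932]
eef_rot: [1.507, 1.565, -0.024]
force: [5.3, -1.0, -8.0]
gripper_width: 0.0276
```

move_arm --series '[{"dx": 0,"dy": 0,"dz": 0,"rx": 0,"ry": 0,"rz": 0},{"dx": 0,"dy": 0,"dz": 0,"rx": 0,"ry": 0,"rz": 0},{"dx": 0,"dy": 0,"dz": 0,"rx": 0,"ry": 0,"rz": 0},{"dx": 0,"dy": 0,"dz": 0,"rx": 0,"ry": 0,"rz": 0},{"dx": 0,"dy": 0,"dz": 0,"rx": 0,"ry": 0,"rz": 0},{"dx": 0,"dy": 0,"dz": 0,"rx": 0,"ry": 0,"rz": 0}]' --hand 0.3

```text
time: 7.32
position: [0.4502, -0.1481, 0.0937]
eef_rot: [1.49, 1.565, -0.042]
force: [-0.2, -0.7, -0.3]
gripper_width: 0.0553
```

The zero rows re-target the measured pose, so the hold crept down about 7 mm. The judged 0.5 s was probably met, but it was not a full second at the stop. I'll repeat with an upward bias in the hold.

move_arm --series '[{"dx": 5,"dy": -2,"dz": 0,"rx": 0,"ry": 0,"rz": -0.3},{"dx": 4.5,"dy": 0,"dz": 0,"rx": 0,"ry": 0,"rz": 0},{"dx": 0,"dy": 0,"dz": 0,"rx": 0,"ry": 0,"rz": 0}]'

```text
time: 7.57
position: [0.4481, -0.1483, 0.0835]
eef_rot: [0.794, 1.57, -0.738]
force: [1.2, -0.4, -0.6]
gripper_width: 0.0554
```

move_arm --series '[{"dx": 0,"dy": 0,"dz": 0,"rx": 0,"ry": 0,"rz": 0},{"dx": 0,"dy": 0,"dz": 0,"rx": 0,"ry": 0,"rz": 0},{"dx": 0,"dy": 0,"dz": 0,"rx": 0,"ry": 0,"rz": 0},{"dx": 0,"dy": 0,"dz": 0,"rx": 0,"ry": 0,"rz": 0},{"dx": 0,"dy": 0,"dz": 0,"rx": 0,"ry": 0,"rz": 0},{"dx": 0,"dy": 0,"dz": 0,"rx": 0,"ry": 0,"rz": 0}]' --hand -1 --squeeze 60

```text
time: 8.07
position: [0.4502, -0.1481, 0.084]
eef_rot: [1.425, 1.565, -0.107]
force: [2.5, -0.2, -0.5]
gripper_width: 0.0278
```

move_arm --series '[{"dx": -4,"dy": 0,"dz": 0,"rx": 0,"ry": 0,"rz": 0},{"dx": -4,"dy": 0,"dz": 0,"rx": 0,"ry": 0,"rz": 0},{"dx": -4,"dy": 0,"dz": 0,"rx": 0,"ry": 0,"rz": 0},{"dx": -4,"dy": 0,"dz": 0,"rx": 0,"ry": 0,"rz": 0},{"dx": -3,"dy": 0,"dz": 0,"rx": 0,"ry": 0,"rz": 0}]'

```text
time: 8.48
position: [0.4497, -0.1479, 0.0996]
eef_rot: [1.54, 1.565, 0.009]
force: [28.1, -9.3, -61.7]
gripper_width: 0.0276
```

move_arm --series '[{"dx": -0.8,"dy": 0,"dz": 0,"rx": 0,"ry": 0,"rz": 0},{"dx": -0.8,"dy": 0,"dz": 0,"rx": 0,"ry": 0,"rz": 0},{"dx": -0.8,"dy": 0,"dz": 0,"rx": 0,"ry": 0,"rz": 0},{"dx": -0.8,"dy": 0,"dz": 0,"rx": 0,"ry": 0,"rz": 0}]'

```text
time: 8.82
position: [0.45, -0.148, 0.0992]
eef_rot: [1.517, 1.564, -0.015]
force: [9.9, -3.0, -13.4]
gripper_width: 0.0276
```

move_arm --series '[{"dx": -1,"dy": 0,"dz": 0,"rx": 0,"ry": 0,"rz": 0},{"dx": -1,"dy": 0,"dz": 0,"rx": 0,"ry": 0,"rz": 0},{"dx": -1,"dy": 0,"dz": 0,"rx": 0,"ry": 0,"rz": 0},{"dx": -1,"dy": 0,"dz": 0,"rx": 0,"ry": 0,"rz": 0}]'

```text
time: 9.15
position: [0.45, -0.148, 0.0992]
eef_rot: [1.561, 1.564, 0.029]
force: [10.5, -3.5, -16.8]
gripper_width: 0.0278
```

move_arm --series '[{"dx": -1,"dy": 0,"dz": 0,"rx": 0,"ry": 0,"rz": 0},{"dx": -1,"dy": 0,"dz": 0,"rx": 0,"ry": 0,"rz": 0},{"dx": -1,"dy": 0,"dz": 0,"rx": 0,"ry": 0,"rz": 0},{"dx": -1,"dy": 0,"dz": 0,"rx": 0,"ry": 0,"rz": 0},{"dx": -1,"dy": 0,"dz": 0,"rx": 0,"ry": 0,"rz": 0}]'

```text
time: 9.57
position: [0.45, -0.148, 0.0991]
eef_rot: [1.609, 1.564, 0.076]
force: [11.0, -3.7, -16.1]
gripper_width: 0.0275
```

```bash

python3 -c "
from h import *
from plant import ctrl
f=ctrl.grab_frame('scene')
im=cv2.resize(f['image'][180:280,240:370],None,fx=5,fy=5,interpolation=2)
cv2.imwrite('pics/i.png',im[:,:,::-1])"
```

```text
(no output)
```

View pics/i.png

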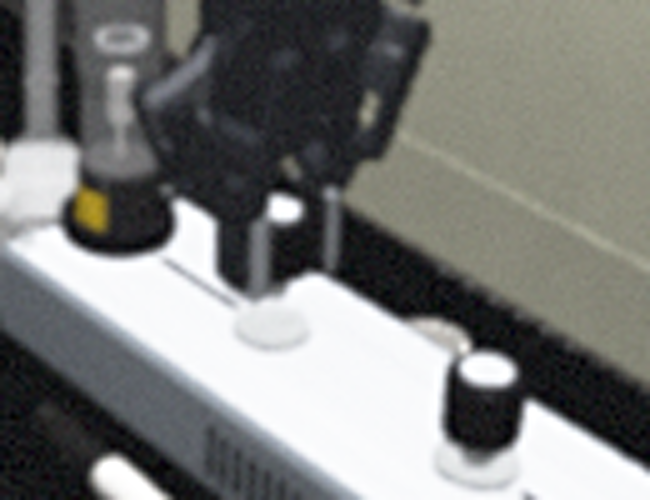

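Cap at (287,208): held at the stop for over a second at a steady 0.0991–0.0992 m. I'll release and retreat straight up.

move_arm --series '[{"dx": 0,"dy": 0,"dz": 0,"rx": 0,"ry": 0,"rz": 0},{"dx": 0,"dy": 0,"dz": 0,"rx": 0,"ry": 0,"rz": 0},{"dx": 0,"dy": 0,"dz": 0,"rx": 0,"ry": 0,"rz": 0},{"dx": 0,"dy": 0,"dz": 0,"rx": 0,"ry": 0,"rz": 0},{"dx": 0,"dy": 0,"dz": 0,"rx": 0,"ry": 0,"rz": 0}]' --hand 0.3

```text
time: 10.03
position: [0.4499, -0.1481, 0.0994]
eef_rot: [1.644, 1.564, 0.111]
force: [0.7, -0.5, -0.2]
gripper_width: 0.0555
```

move_arm --series '[{"dx": -8,"dy": -2,"dz": 0,"rx": 0,"ry": 0,"rz": -0.3},{"dx": -15,"dy": 0,"dz": 0,"rx": 0,"ry": 0,"rz": 0},{"dx": -25,"dy": 0,"dz": 0,"rx": 0,"ry": 0,"rz": 0},{"dx": -25,"dy": 0,"dz": 0,"rx": 0,"ry": 0,"rz": 0},{"dx": -25,"dy": 0,"dz": 0,"rx": 0,"ry": 0,"rz": 0},{"dx": 0,"dy": 0,"dz": 0,"rx": 0,"ry": 0,"rz": 0},{"dx": 0,"dy": 0,"dz": 0,"rx": 0,"ry": 0,"rz": 0},{"dx": 0,"dy": 0,"dz": 0,"rx": 0,"ry": 0,"rz": 0}]'

```text
time: 10.7
position: [0.4463, -0.148, 0.2061]
eef_rot: [1.458, 1.571, -0.075]
force: [0.7, 0.2, -0.3]
gripper_width: 0.0558
```

```bash

python3 -c "
from h import *
from plant import ctrl
f=ctrl.grab_frame('scene')
im=cv2.resize(f['image'][150:290,230:400],None,fx=4,fy=4,interpolation=2)
cv2.imwrite('pics/j.png',im[:,:,::-1]);print(ctrl.observe()['force'])
import pickle; o=pickle.load(open('f0.pkl','rb'))['scene']['image']
a=lambda i:i[215:275,285:350].astype(int)
print('knob region mean absdiff',abs(a(o)-a(f['image'])).mean(), 'control',abs(o[240:320,360:400].astype(int)-f['image'][240:320,360:400]).mean())"
```

```text
[-0.16530445 -0.03235444  0.51338114]
knob region mean absdiff 4.521452991452992 control 4.9853125
```

View pics/j.png

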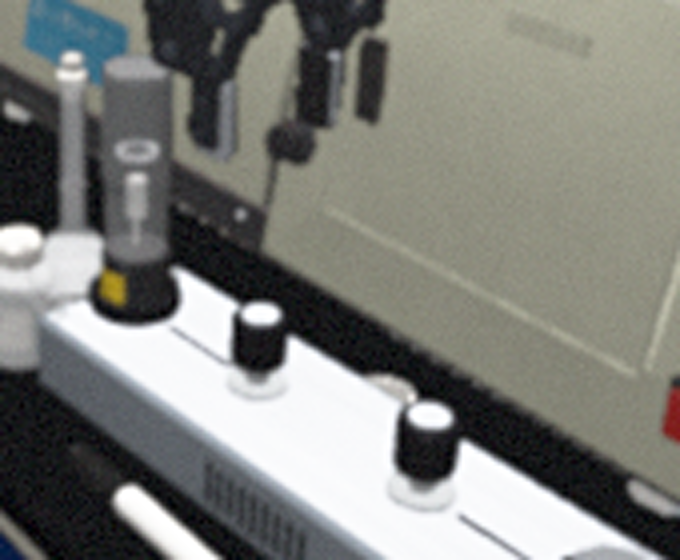

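Both knobs are down, at (260,340) and (428,440), and match the first image to noise level. The lamp (135,190) is upright and the gripper is clear, so I'm handing in.

```bash
python3 -c "
from plant import ctrl
print(ctrl.finish_job())"
```

```text
the job is handed in; nothing more can be done
None
```

I pulled the left knob, the one next to the lamp, up to its stop, held it there for over a second and let it go. The job was handed in at about 10.8 s; the hand-in reports no verdict.

- **First pull:** it reached the stop, but the hold crept down about 7 mm because rows without a move take the sagging pose as their new target. I let go and pulled again with a slight upward bias.
- **Second pull:** the gripper stayed at 0.099 m for about 1.1 s at 13–17 N, above the spring's 10 N. The picture put the knob's top at about 0.105 m, which is its stop. The force briefly reached about 62 N on hitting the stop, below the 120 N limit.
- **Last checks:** both knobs are down, and their image region matches the first picture to noise level. The lamp looks upright and in its place in the last picture. The gripper is clear above with almost no force on it.

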